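# Clip the shielded cover onto the supply housing

## Task

Two covers for a power-supply housing look exactly alike, but one has a metal slug sealed inside and is clearly heavier: lift them to find out which. Press the heavy one straight down onto the open housing until both its clip arms have snapped under the ledges and it sits fully home, lowering it on by hand rather than dropping it, and stand the light one upright in the black spares tray. Do not disturb the boards, bottle and box around.

Things in the scene. Friction and masses are not known exactly. Their poses are not given: they have to be found in the camera images.
- cover_a: Loose grey plastic cover, 114 x 77 mm, 62 mm high. Origin: centre of its footprint; x along its length, z up. On its plate (top at z 32 mm) is a central dome with upright sides, 46 mm (x) by 44 mm (y), z 32 to 62: grip it across y. Skirt with flared foot, 1 to 1.5 mm clearance round the housing; sprung clip arm at each short end. Weighs about 0.36 kg (slug in dome) or 0.15 kg; varies from run to run.
- cover_b: The other cover, outwardly identical to cover_a (same sizes and axes). One of the two weighs about 0.36 kg, the other 0.15 kg; which one differs from run to run. A cover fits the housing either way round.
- cover_a_clip0 (a joint): Clip arm of cover_a at its +x end: outward swing in rad, 0 when relaxed or snapped in; about 0.1 while its hook rides over the housing's ledge.
- cover_a_clip1 (a joint): Clip arm of cover_a at its -x end: outward swing in rad, 0 when relaxed or snapped in; about 0.1 while its hook rides over the housing's ledge.
- cover_b_clip0 (a joint): Clip arm of cover_b at its +x end: outward swing in rad, 0 when relaxed or snapped in; about 0.1 while its hook rides over the housing's ledge.
- cover_b_clip1 (a joint): Clip arm of cover_b at its -x end: outward swing in rad, 0 when relaxed or snapped in; about 0.1 while its hook rides over the housing's ledge.
- housing: Open grey tub fixed to the bench, circuit board inside: 90 x 60 mm (x, y), rim 42 mm above its origin, foot 122 x 64 mm. Origin: centre of its underside; x along its length, z up. A ledge 28 mm wide juts 4 mm from each short end, z 24 to 28. A cover fully home has its origin at z 14 mm, x axes parallel; its hooks meet the ledges about 8 mm higher and take 10 to 18 N downward to snap.
- spares_tray: Black open tray fixed to the bench, 158 x 128 mm outside (x, y), walls 4 mm thick and 25 mm high, floor 4 mm thick. Origin: centre of its underside; z up.
- board_4: Bystander: loose circuit board 46 x 73 x 25 mm near the bench's front edge. Origin: centre of its underside.
- board_0: Bystander: loose circuit board 46 x 73 x 25 mm, left of the vice. Origin: centre of its underside.
- flux_bottle: Bystander: small bottle with a thin spout, 35 mm wide, 105 mm high, standing behind the housing. Origin: centre of its underside.
- fuse_box: Bystander: small white box 38 x 62 x 26 mm behind the housing and tray. Origin: centre of its underside.

How it is judged:
By the outcome, as a careful person would: the job done as asked, in the order asked, and still so for the second after the job is handed in, with the robot touching nothing.
It also fails if it takes over 67 s, if anything falls off the work surface, if the arm or the gripper's body presses on something with over 40 N, if the wrist force passes 120 N, or if a joint passes its speed limit or range.

## Robot

A 6-joint arm with a two-finger parallel gripper is mounted at the origin on a cart in front of the work surface, level with it; the furniture and walls round the work are solid. World frame = base frame: x ahead of the robot, y to its left, z up, the work surface at z = 0. Lengths are in m, angles in rad, forces in N, time in s.
With the tool pointing down it reaches from about 0.4 to 0.925 m from the base axis. Payload 12.5 kg.
Tool frame: the origin (TCP) lies between the finger pads; the fingertips stand 14 mm ahead of it and the grasp point (between the pads) lies 5 mm behind it (nose_length is the distance from the TCP to the fingertips, in m); z points along the fingers, y is the line along which they close (so a half turn about z gives the same grasp; the last joint's range is limited). The gripper opens to 95 mm and grips with 3 to 60 N. Pads are 20 mm wide; open, the fingers measure 119 mm over their backs; the gripper's body (75 mm by 180 mm) begins 59 mm behind the grasp point.
Start: joints at [1.158, 0.491, 1.559, -0, 1.092, -0.106], TCP at [0.189, 0.596, 0.229] pointing down, gripper open.
Joint ranges: [-3.1, 3.1], [-0.84, 2.19], [0.05, 2.79], [-1.13, 4.28], [0.06, 2.93], [-2.69, 2.69]. Speed limits (rad/s): [2.22, 2.22, 2.79, 3.14, 3.14, 3.14].

## Interface

Orientations are given as a unit quaternion [x, y, z, w].
In Python, from workcell import move_to, move_linear, move_j, set_gripper, wait, solve_ik, sense, get_image, camera_params, IKError, finish_job, nose_length gives the robot as it stands. Calls block until the motion is done:
- move_to(position, orientation): joint-space move of the TCP to a pose.
- move_linear(position, rotation=None, feed=0.15, max_force=None): straight line of the TCP; rotation=None keeps the orientation; feed is the mean speed in m/s. With max_force (N) it stops when the force on the tool has changed by that much, and returns True; else False.
- move_j(angles): joint-space move.
- set_gripper(opening, grasp_force=None): finger opening in m; grasp_force is the grip in N (None keeps the last); returns when the fingers have stopped.
- wait(seconds).
- solve_ik(position, orientation): joint angles nearest the present ones, or None.
- sense(): the state.
- get_image(name): name is "side" or "top" or "wrist"; returns (picture, depth): 384x512x3 uint8, red, green, blue; 384x512 float32, m along the optical axis (not along the pixel's ray), 0 where there is no reading.
- camera_params(name): a dict with "fx", "fy", "cx", "cy" (pixels), "rvec" (rotation vector, rad) and "tvec" (3), from world to camera coordinates, as OpenCV has them; the wrist camera has in their place "hand_eye" (4x4, takes a point from camera to tool coordinates, whose origin is the TCP and whose axes are the flange's). Camera axes: x right, y down, z forward; pixel columns grow to the right and rows downward; lengths in m; the calibration is good to about 2 mm. A picture is of the moment at which its call begins: read the wrist's pose just before it. camera_params takes no time and is no camera call.
A pose or a line that the arm cannot do raises IKError and nothing moves.
- finish_job(): hands the job in; it is judged then, once.
The state is a dict: "time_s": time; "q": joint angles; "joint_velocities": joint speeds; "joint_torque": joint torques, N m; "position": TCP position; "eef_rot": TCP orientation; "contact_force": force on the tool from outside, world axes, zero at the start; "wrist_torque": the same for the moment, N m; "grip_width": finger opening in m; "gripper_force": force on a finger pad.
Only numpy, scipy, OpenCV 4.12 (cv2) and the standard library are available. Lean on these libraries where they do the work, as an engineer would, in place of code of your own. Each camera call takes 0.05 s, during which the arm holds its last target. There are 200 camera calls.

## Working session

There is one attempt and no reset: what is moved stays moved. The work goes in short steps, each a Python script; the robot and the scene stay as the last script left them, time stands still between calls to the robot, and variables do not carry over. Pictures are saved under pics/ and viewed, at most 10 in all, crops included, and the job is handed in when it is done.

```bash
mkdir -p pics; ls
cat > h.py <<'E'
import numpy as np, cv2
from workcell import *
from scipy.spatial.transform import Rotation as R
def snap(name, fn=None):
    s=sense(); im,d=get_image(name); p=camera_params(name)
    if name=="wrist":
        T=np.eye(4);T[:3,:3]=R.from_quat(s["eef_rot"]).as_matrix();T[:3,3]=s["position"]
        M=T@np.array(p["hand_eye"])
    else:
        W=np.eye(4);W[:3,:3]=cv2.Rodrigues(np.array(p["rvec"],float))[0];W[:3,3]=np.ravel(p["tvec"]);M=np.linalg.inv(W)
    v,u=np.mgrid[:384,:512]
    c=np.stack([(u-p["cx"])/p["fx"]*d,(v-p["cy"])/p["fy"]*d,d],-1)
    P=c@M[:3,:3].T+M[:3,3]; P[d==0]=np.nan
    if fn: cv2.imwrite("pics/"+fn,im[...,::-1])
    return im,P
E
python3 - <<'E'
from h import *
im,P=snap("top","top.png"); np.save("top.npy",P)
im2,P2=snap("side","side.png")
cv2.imwrite("pics/both.png",cv2.resize(np.vstack([im,im2])[...,::-1],(450,600)) )
print(sense(),nose_length if not callable(nose_length) else nose_length())
E
```

```text
pics
{'time_s': 0.1, 'q': array([ 1.15838149e+00,  4.91489224e-01,  1.55938837e+00, -2.65808818e-05,
        1.09167339e+00, -1.05601473e-01]), 'joint_velocities': array([ 0.00100788, -0.00253988, -0.00387   ,  0.00112216, -0.00084274,
        0.00163492]), 'joint_torque': array([ 1.96994348e-03, -6.13629270e+01, -2.58608419e+01,  6.93872804e-02,
        4.70431626e-02, -8.06372782e-05]), 'position': array([0.18867042, 0.59563811, 0.22812647]), 'eef_rot': array([ 1.52799610e-01,  9.88257077e-01, -4.66202703e-04, -1.11327108e-04]), 'contact_force': array([-0.05963146, -0.46009533, -0.97768815]), 'wrist_torque': array([ 0.03921234,  0.01848482, -0.00507457]), 'gripper_force': 0.0, 'grip_width': 0.09541957088364698} 0.014
```

View pics/top.png

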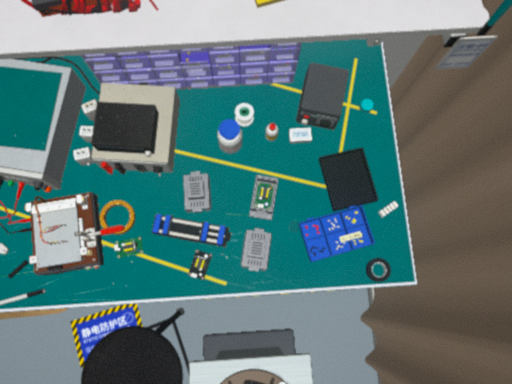

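View pics/side.png

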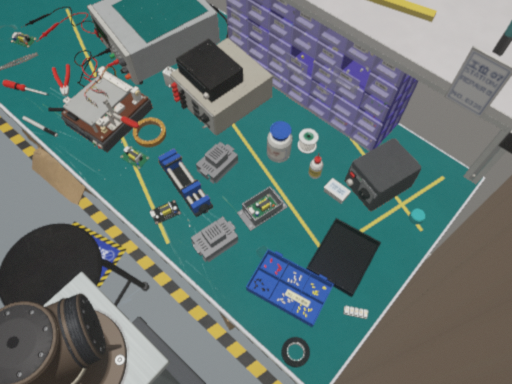

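Top view: covers at px (197,190) and (256,250), housing (264,197), tray (347,179), bottle (272,130), fuse box (300,134), board_4 (200,263), and the blue vice (190,228).

```bash
cat >> h.py <<'E'
def rect(P,c,r,zlo,zhi):
    """centre and long-axis yaw of points in a z band within r of c"""
    m=(np.abs(P[...,2]-(zlo+zhi)/2)<(zhi-zlo)/2)&(np.hypot(P[...,0]-c[0],P[...,1]-c[1])<r)
    q=P[m][:,:2]
    (cx,cy),(w,h),a=cv2.minAreaRect((q*1000).astype(np.float32))
    if w<h: a+=90;w,h=h,w
    return np.array([cx,cy])/1000,np.deg2rad((a+90)%180-90),(round(w),round(h)),len(q)
E
python3 - <<'E'
from h import *
P=np.load("top.npy")
for n,u,v in [("c1",197,190),("c2",256,250),("hous",264,197),("tray",347,179),("bottle",272,130),("fuse",300,134),("b4",200,263),("b0",125,247),("vice",190,228),("bluebin",330,232),("whitebot",230,135),("table",230,215)]:
    print(n,P[v,u].round(3))
for n,u,v,lo,hi in [("c1",197,190,.015,.08),("c2",256,250,.015,.08),("c1d",197,190,.05,.08),("c2d",256,250,.05,.08),("hous",264,197,.03,.06),("hous",264,197,.01,.06),("vice",190,228,.02,.3),("b4",200,263,.01,.1)]:
    print(n,rect(P,P[v,u],.075,lo,hi))
c=P[179,347];print(rect(P,c,.11,.018,.04))
b=P[228,190];m=(np.hypot(*(P[...,:2]-b[:2]).transpose(2,0,1))<.1);print(np.nanmax(P[m][:,2]))
E
```

```text
c1 [0.595 0.112 0.059]
c2 [ 0.424 -0.036  0.063]
hous [ 0.569 -0.068  0.037]
tray [ 0.613 -0.31   0.004]
bottle [ 0.751 -0.103  0.068]
fuse [ 0.748 -0.185  0.027]
b4 [0.402 0.115 0.029]
b0 [0.458 0.317 0.022]
vice [0.5   0.14  0.014]
bluebin [ 0.466 -0.247  0.   ]
whitebot [0.728 0.014 0.111]
table [ 0.532  0.028 -0.002]
c1 (array([0.60067963, 0.11749957]), np.float64(0.01570006491472228), (114, 68), 922)
c2 (array([ 0.43013419, -0.0375852 ]), np.float64(-0.20519403198756972), (114, 67), 972)
c1d (array([0.59994983, 0.11741291]), np.float64(0.03998364782558126), (46, 45), 289)
c2d (array([ 0.42973764, -0.03731578]), np.float64(-0.2092196662913335), (46, 44), 296)
hous (array([ 0.57802014, -0.06941661]), np.float64(-0.2358115960918837), (93, 60), 244)
hous (array([ 0.5786015, -0.0695563]), np.float64(-0.2358115960918837), (98, 60), 654)
vice (array([0.52131238, 0.13421164]), np.float64(1.3256709905807333), (148, 105), 787)
b4 (array([0.42810443, 0.12212348]), np.float64(-0.6312358905340859), (114, 81), 305)
(array([ 0.59859021, -0.31233817]), np.float64(0.16638708108369396), (187, 130), 418)
0.06726416730707152
```

```bash
cat >> h.py <<'E'
def down(yaw): return (R.from_euler("z",yaw)*R.from_euler("x",np.pi)).as_quat()
E
python3 - <<'E'
from h import *
P=np.load("top.npy")
for x,y,yaw,z in [(.60,.117,.0,.05),(.43,-.037,-.2,.05),(.578,-.069,-.23,.07),(.605,-.31,.1,.1)]:
    print([None if (s:=solve_ik([x,y,z],down(yaw+k))) is None else s.round(2) for k in (0,np.pi)])
E
python3 - <<'E'
from h import *
ims=[]
for x,y,n in [(.60,.117,"c1"),(.55,-.069,"h"),(.6,-.3,"t")]:
    move_to([x-.03 if n!="t" else x,y,.27],down(0 if n=="c1" else -.2)); wait(.2)
    im,P=snap("wrist","w_%s.png"%n); np.save("w_%s.npy"%n,P); ims.append(im)
    for a in ([("c1",(.6,.117))] if n=="c1" else [("c2",(.43,-.037))] if n=="h" else []):
        print(a[0],rect(P,a[1],.07,.026,.07),rect(P,a[1],.05,.05,.07))
    if n=="h": print("h",rect(P,(.578,-.069),.07,.037,.05),rect(P,(.578,-.069),.07,.02,.05))
    if n=="t": print("t",rect(P,(.605,-.312),.12,.018,.03))
cv2.imwrite("pics/w3.png",cv2.resize(np.hstack(ims)[...,::-1],(800,200)))
print(sense()["time_s"],sense()["q"].round(2))
E
```

```text
[array([ 0.08,  0.69,  1.74, -0.  ,  0.71,  1.66]), array([ 0.08,  0.69,  1.74,  0.  ,  0.71, -1.49])]
[array([-0.24,  0.54,  2.19, -0.  ,  0.42,  1.53]), array([-0.24,  0.54,  2.19, -0.  ,  0.42, -1.61])]
[array([-0.23,  0.63,  1.81, -0.  ,  0.7 ,  1.57]), array([-0.23,  0.63,  1.81,  0.  ,  0.7 , -1.57])]
[array([-0.57,  0.7 ,  1.53, -0.  ,  0.91,  0.9 ]), array([-0.57,  0.7 ,  1.53,  0.  ,  0.91, -2.24])]
c1 (array([0.6000882 , 0.11999123]), np.float64(0.010462760974594303), (114, 67), 5388) (array([0.60002307, 0.12028208]), np.float64(0.011991031570595787), (46, 43), 1800)
c2 (array([ 0.42973044, -0.03504194]), np.float64(-0.2092998274401449), (115, 68), 4241) (array([ 0.43038141, -0.03518661]), np.float64(-0.2066280110765229), (46, 44), 1503)
h (array([ 0.57810547, -0.0671792 ]), np.float64(-0.23459572989620803), (90, 60), 992) (array([ 0.57808966, -0.06723842]), np.float64(-0.23830697803328796), (98, 60), 1998)
t (array([ 0.58896411, -0.30161258]), np.float64(0.16614498309584894), (202, 154), 2208)
4.8 [-0.56  0.52  1.38  0.    1.23  1.21]
```

View pics/w3.png

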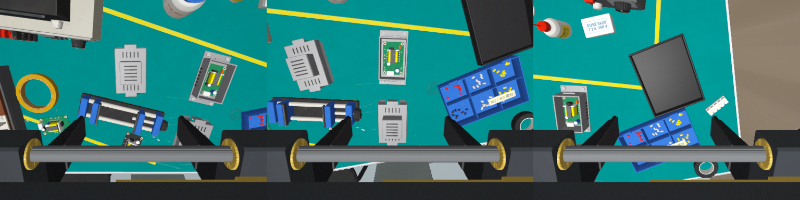

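The wrist views show both covers, the housing and the tray clearly (third frame, tray at about (668,75)). I'll locate the tray by its dark colour, then lift and weigh one cover. Looking again after the grip has centred it will give the hand-eye offset.

```bash
cat >> h.py <<'E'
LOOK=np.array([-.09,0])   # tool offset from target (cover frame) when looking
def look(c,yaw,ztop,zlo,zhi,r=.07,dome=False):
    """look at target from a fixed relative pose, return centre, yaw"""
    o=R.from_euler("z",yaw).as_matrix()[:2,:2]@LOOK
    move_to([c[0]+o[0],c[1]+o[1],ztop+.2],down(yaw)); wait(.3)
    im,P=snap("wrist"); return rect(P,c,r,zlo,zhi)
def weigh(c,yaw,zg=.049):
    move_to([*c,.15],down(yaw)); wait(.4)
    f0=np.mean([(wait(.03),sense()["contact_force"][2])[1] for _ in range(5)])
    move_linear([*c,zg],feed=.12); set_gripper(.03,40)
    s=sense();print("grip",s["grip_width"],s["gripper_force"])
    move_linear([*c,.15],feed=.12); wait(.4)
    f=np.mean([(wait(.03),sense()["contact_force"][2])[1] for _ in range(5)])
    print("weight N",f-f0,f,f0); return f0-f
E
python3 - <<'E'
from h import *
im=cv2.imread("pics/w_t.png"); P=np.load("w_t.npy")
m=(im.max(-1)<75)&(np.hypot(P[...,0]-.61,P[...,1]+.31)<.13)&(P[...,2]<.04)
m=cv2.morphologyEx(m.astype(np.uint8),cv2.MORPH_OPEN,np.ones((5,5)))
n,l,st,_=cv2.connectedComponentsWithStats(m); k=1+st[1:,4].argmax()
q=P[l==k]; print("tray",cv2.minAreaRect((q[:,:2]*1000).astype(np.float32)),np.percentile(q[:,2],[5,50,95]))
c,yaw=(.4300,-.0351),-.208
r=look(c,yaw,.032,.026,.07);print("c2 before",r); c,yaw=r[0],r[1]
weigh(c,yaw)
move_linear([*c,.0495],feed=.08); set_gripper(.09)
g=sense()["position"][:2]
move_linear([*c,.12],feed=.2)
r=look(c,yaw,.032,.026,.07);print("c2 after",r,"tcp",g)
d=R.from_euler("z",-yaw).as_matrix()[:2,:2]@(r[0]-g);print("bias in tool frame (x,-y)",d)
print(sense()["time_s"])
E
```

```text
tray ((546.5653076171875, -358.0125427246094), (21.008352279663086, 57.51948165893555), 32.63280487060547) [0.00312753 0.01016938 0.02489969]
c2 before (array([ 0.43035959, -0.03520712]), np.float64(-0.2073446677258632), (113, 68), 7521)
grip 0.043794542468267486 39.999526888132095
weight N -3.2207861972512135 -3.350765219167458 -0.12997902191624433
c2 after (array([ 0.43038223, -0.03429046]), np.float64(-0.20590975653052854), (113, 68), 7567) tcp [ 0.43036374 -0.0352048 ]
bias in tool frame (x,-y) [-0.00017013  0.00089857]
14.9333
```

Cover 2 is the heavy one: 3.2 N, or 0.33 kg. Next I'll look at the housing the same way, correct the 0.9 mm sideways offset, fetch the cover and lower it on, watching the force.

```bash
cat > a.py <<'E'
from h import *
r=look((.578,-.067),-.236,.042,.036,.05);print("h",r)
yh=r[1]; ch=r[0]-R.from_euler("z",yh).as_matrix()[:2,:2]@np.array([-.0001,.0009])
c,yaw=(.4303,-.0352),-.2065
move_to([*c,.13],down(yaw)); move_linear([*c,.049],feed=.12); set_gripper(.03,60)
move_linear([*c,.14],feed=.12); move_to([*ch,.14],down(yh)); wait(.3)
print("ch",ch,yh)
np.save("ch.npy",[*ch,yh])
move_linear([*ch,.095],feed=.08)
for z in (.085,.078,.074):
    hit=move_linear([*ch,z],feed=.03,max_force=9)
    s=sense();print(z,hit,s["position"].round(4),s["contact_force"].round(1),s["wrist_torque"].round(2))
    if hit: break
print(s["time_s"])
E
python3 a.py
```

```text
h (array([ 0.57806232, -0.06716208]), np.float64(-0.23508095784682045), (90, 60), 1411)
ch [ 0.57794994 -0.06806062] -0.23508095784682045
0.085 False [ 0.5779 -0.068   0.0849] [-0.1 -0.1 -3.6] [-0.02  0.16  0.03]
0.078 False [ 0.5779 -0.068   0.0778] [-1.   0.  -3.5] [-0.08  0.2   0.  ]
0.074 False [ 0.5779 -0.0681  0.0738] [-0.3 -0.9 -3. ] [-0.07  0.17  0.04]
21.8667
```

It's sliding on freely, so now I'll press.

```bash
cat > b.py <<'E'
from h import *
ch=np.load("ch.npy")[:2]
for z in (.070,.067,.065,.063,.0622):
    hit=move_linear([*ch,z],feed=.02,max_force=36)
    s=sense();print(z,hit,s["position"].round(4),s["contact_force"].round(1),round(s["grip_width"],4))
    if hit: break
print(s["time_s"])
E
python3 b.py
```

```text
0.07 False [ 0.5781 -0.0681  0.0701] [ 0.5  0.4 -1.6] 0.0439
0.067 False [ 0.5786 -0.0682  0.0673] [ 2.5  0.8 -0.9] 0.0435
0.065 False [ 0.5779 -0.0681  0.0646] [ 3.1 -1.2 -2.9] 0.0439
0.063 False [ 0.5777 -0.068   0.063 ] [ 0.5 -0.3  1.9] 0.0435
0.0622 False [ 0.5778 -0.068   0.0627] [-2.7  0.6  8.6] 0.0437
23.2667
```

```bash
cat > c.py <<'E'
from h import *
ch=np.load("ch.npy");yh=ch[2];ch=ch[:2]
move_linear([*ch,.063],feed=.03)
set_gripper(.09); move_linear([*ch,.15],feed=.2)
o=R.from_euler("z",yh).as_matrix()[:2,:2]@LOOK
move_to([ch[0]+o[0],ch[1]+o[1],.246],down(yh)); wait(.3)
im,P=snap("wrist","seat.png"); print(rect(P,ch,.07,.035,.09),rect(P,ch,.07,.06,.09))
D=P-[*ch,0]; X=R.from_euler("z",-yh).apply(D.reshape(-1,3)).reshape(P.shape)
for x in (-.035,.035):
  for y in (-.027,.027):
    m=(abs(X[...,0]-x)<.008)&(abs(X[...,1]-y)<.004)&(X[...,2]>.03); print(x,y,"plate z",np.median(X[m][:,2]).round(4),m.sum())
m=(abs(X[...,0])<.015)&(abs(X[...,1])<.015);print("dome z",np.nanmedian(X[m][:,2]))
# light cover
r=look((.6,.119),.011,.032,.026,.07);print("c1",r); 
move_to([.61,-.27,.3],down(.2)); wait(.3)
im,P=snap("wrist","tray.png"); np.save("tray.npy",P); print(sense()["time_s"])
a=cv2.imread("pics/seat.png");b=cv2.imread("pics/tray.png")
cv2.imwrite("pics/st.png",cv2.resize(np.hstack([a,b]),(800,300)))
E
python3 c.py
```

```text
(array([ 0.57715735, -0.06687714]), np.float64(-0.2360900295838515), (113, 68), 7531) (array([ 0.57725201, -0.06687921]), np.float64(-0.23676207828493298), (45, 44), 2562)
-0.035 -0.027 plate z 0.0461 123
-0.035 0.027 plate z 0.0459 128
0.035 -0.027 plate z 0.0459 143
0.035 0.027 plate z 0.046 158
dome z 0.0760324679899074
c1 (array([0.60057874, 0.11986314]), np.float64(0.015756636281940448), (114, 68), 7505)
28.8833
```

View pics/st.png

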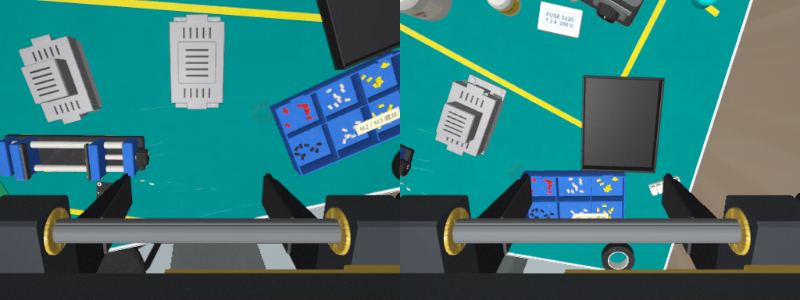

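The heavy cover sits level and home: plate z 0.046, dome 0.076. The tray shows in the right frame, with full-resolution corners near (234,97) to (328,219). Now for the light cover.

```bash
cat > d.py <<'E'
from h import *
im=cv2.imread("pics/tray.png"); P=np.load("tray.npy")
m=np.zeros((384,512),bool); m[88:228,222:348]=True
m&=(im[...,:3].max(-1)<85)&(P[...,2]>.001)&(P[...,2]<.04)
l=cv2.connectedComponentsWithStats(cv2.morphologyEx(m.astype(np.uint8),cv2.MORPH_OPEN,np.ones((2,2))))
k=1+l[2][1:,4].argmax(); q=P[l[1]==k]
(cx,cy),(w,h),a=cv2.minAreaRect((q[:,:2]*1000).astype(np.float32))
print(cx,cy,w,h,a)
if w<h: a+=90;w,h=h,w
yt=np.deg2rad((a+90)%180-90); ct=np.array([cx,cy])/1000
assert abs(w-158)<8 and abs(h-128)<8, "tray fit"
c,yaw=(.6005,.119),.013
W=weigh(c,yaw); assert W<2.4
move_linear([*c,.17],feed=.2)
move_to([.59,-.1,.19],down(yt)); move_to([*ct,.15],down(yt)); wait(.2)
move_linear([*ct,.062],feed=.1)
hit=move_linear([*ct,.0525],feed=.03,max_force=4); s=sense()
print(hit,s["position"].round(4),s["contact_force"].round(1))
set_gripper(.09); move_linear([*ct,.15],feed=.15)
o=R.from_euler("z",yt).as_matrix()[:2,:2]@LOOK
move_to([ct[0]+o[0]*1.2,ct[1]+o[1]*1.2,.29],down(yt)); wait(.3)
im,P=snap("wrist","fin_t.png"); print(rect(P,ct,.07,.03,.08),rect(P,ct,.05,.055,.08),ct,yt)
im2,P2=snap("top","fin_top.png"); print(sense()["time_s"])
cv2.imwrite("pics/fin.png",cv2.resize(np.hstack([im,im2])[...,::-1],(800,300)))
E
python3 d.py
```

```text
608.535888671875 -313.7634582519531 170.71221923828125 124.00643920898438 12.102705001831055Traceback (most recent call last):
  File "d.py", line 11, in <module>
    assert abs(w-158)<8 and abs(h-128)<8, "tray fit"
           ^^^^^^^^^^^^^^^^^^^^^^^^^^^^^
AssertionError: tray fit
```

```bash
sed -i 's/^(cx,cy),(w,h),a/q=q[(q[:,2]>.021)\&(q[:,2]<.029)]\n&/' d.py; python3 d.py
```

```text
612.0181274414062 -309.6040954589844 156.9951629638672 125.40135192871094 9.418294906616211
grip 0.04384517205199838 39.9946441501379
weight N -2.1427678152699223 -1.750188283584737 0.3925795316851851
True [ 0.6122 -0.3097  0.053 ] [-0.4 -0.1  5.8]
(array([ 0.61132495, -0.30893985]), np.float64(0.16405054005655614), (113, 68), 5907) (array([ 0.61144592, -0.30889691]), np.float64(0.1657236543666416), (45, 44), 1983) [ 0.61201813 -0.3096041 ] 0.16438025604426476
40.8
```

View pics/fin.png

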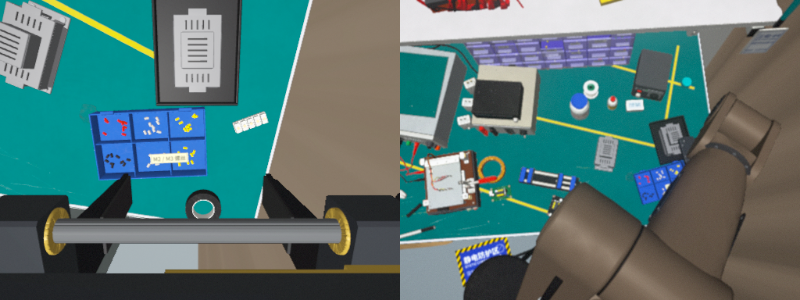

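The light cover stands upright in the middle of the tray (left frame, about (197,50)). The other cover is on the housing (right frame, about (605,152)), and the bystanders in view haven't moved.

```bash
python3 -c "
from h import *
print(finish_job())"
```

```text
the job is handed in; nothing more can be done
None
```

The job is handed in after about 41 s: the heavier cover (3.2 N against 2.1 N lifted) was pressed home on the housing, measuring level at full depth, and the light one stands upright in the spares tray.

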